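# Prop the tilting gluing board on its folding leg

### The arm

A 7-joint arm with a two-finger parallel gripper is mounted at the origin on the work surface. World frame = base frame: x ahead of the robot, y to its left, z up, the work surface at z = 0. Lengths are in mm, angles in rad, forces in N, time in s.
With the tool pointing down it reaches from about 425 to 875 mm from the base axis. Payload 8.4 kg.
Tool frame: the origin (TCP) lies at the very end of the fingers, on their centre line; the grasp point (between the pads) lies 19 mm behind it (ctrl.tcp_to_grasp is the distance from the TCP to the grasp point, in mm); z points along the fingers, y is the line along which they close (so a half turn about z gives the same grasp; the last joint's range is limited). The gripper opens to 87 mm and grips with 3 to 60 N. Pads are 19 mm wide; open, the fingers measure 117 mm over their backs; the gripper's body (75 mm by 190 mm) begins 51 mm behind the grasp point.
Start: joints at [1.108, 0.333, 0.04, 1.465, -0.013, 1.343, -0.059], TCP at [231.264, -607.437, 222.546] pointing down, gripper open.
Joint ranges: [-2.58, 2.58], [-0.38, 2.09], [-1.3, 1.39], [0.25, 2.4], [-1.5, 4.64], [0.08, 2.09], [-2.65, 2.65]. Speed limits (rad/s): [2.22, 2.22, 2.79, 2.79, 3.14, 3.14, 3.14].

### API

Orientations are given as [roll, pitch, yaw] about the fixed x, y, z axes, in that order (R = Rz(yaw) Ry(pitch) Rx(roll)).
In Python, from plant import ctrl, solve_ik, readout, vision gives the robot as it stands. Calls block until the motion is done:
- ctrl.move_ptp(position, orientation): joint-space move of the TCP to a pose.
- ctrl.move_l(position, attitude=None, v=150, max_force=None): straight line of the TCP; attitude=None keeps the orientation; v is the mean speed in mm/s. With max_force (N) it stops when the force on the tool has changed by that much, and returns True; else False.
- ctrl.movej(angles): joint-space move.
- ctrl.move_gripper(opening, f_grip=None): finger opening in mm; f_grip is the grip in N (None keeps the last); returns when the fingers have stopped.
- ctrl.wait(seconds).
- solve_ik(position, orientation): joint angles nearest the present ones, or None.
- readout.state(): the state.
- vision.camera(name): name is "scene" or "top"; returns (picture, depth): 480x640x3 uint8, red, green, blue; 480x640 float32, mm along the optical axis (not along the pixel's ray), 0 where there is no reading.
- vision.camera_info(name): a dict with "fx", "fy", "cx", "cy" (pixels), "R" (3x3) and "t" (3): a world point X has camera coordinates R X + t. Camera axes: x right, y down, z forward; pixel columns grow to the right and rows downward; lengths in mm; the calibration is good to about 2 mm. A picture is of the moment at which its call begins. camera_info takes no time and is no camera call.
A pose or a line that the arm cannot do raises ctrl.Unreachable and nothing moves.
- ctrl.finish_job(): hands the job in; it is judged then, once.
The state is a dict: "time": time; "qpos": joint angles; "joint_vel": joint speeds; "effort": joint torques, N m; "tool_pos": TCP position; "tool_rot": TCP orientation; "wrist_force": force on the tool from outside, world axes, zero at the start; "torque": the same for the moment, N m; "opening": finger opening in mm; "gripper_force": force on a finger pad.
Only numpy, scipy, OpenCV 4.12 (cv2) and the standard library are available. Lean on these libraries where they do the work, as an engineer would, in place of code of your own. Each camera call takes 0.05 s, during which the arm holds its last target. There are 200 camera calls.

### The job

The gluing board has been left standing up on its stiff hinges with its prop leg still folded against its side. Swing the leg out by its foot bar, feel for where it meets its stop and press it firmly but gently home there, then push the board down until it stands on the leg and the leg has clearly taken your push, and let go. Do not strain the leg or slam the board, and leave the things lying around it where they are.

Things in the scene. Friction and masses are not known exactly. Their poses are not given: they have to be found in the camera images.
- base: fixed laminate base plate of the gluing board, 260 (x) x 320 (y) x 12 mm; origin at the centre of its underside, z up. The board's hinge line runs along base y at x = -115, z = 36 mm. The board's two friction hinges hold it where it is left; its top edge takes about 3 to 6 N to push down. Board standing on its leg: 0.53 to 0.61 rad above level
- board: plywood board 245 long x 200 wide x 9 mm, hinged at its low edge; origin on the hinge line at mid-width (base y = +35 mm), x up the slope (board from x = 5 to 250 mm), y along the hinge, z out of the work face (face at z = +4.5 mm); a 15 mm high lip stands on the face at x = 5 to 8 mm. Its x starts 0.95 to 1.15 rad above level. Push it with less than 20 N
- board_top (a point): point on the board's face, mid-width, 235 mm up the slope from the hinge line: where to push the board down, out and down along its arc about the hinge. Once the foot has landed, a further push of 5 to 12 N held for half a second shows that the leg has taken the load
- leg: steel prop leg, flat bar 12 x 5 mm, at the board's right (-y) edge. Origin on its pivot at board x = 140, y = -108.5, z = 0 mm; x along the leg to the foot bar. Folded, its x is along board x; it swings about its +y axis: the foot goes out and down, then back towards the hinge, until it meets the stop on the board. Starts 0.12 to 0.50 rad out and stays where left. Over 15 N bends it
- leg_foot (a point): point on the axis of the foot bar at leg x = 90, y = -50 mm. The bar is a round rubber sleeve, 16 mm diameter, along y from leg y = +2.5 to -71.5 mm: it sticks out sideways past the board, so closed fingertips can push it from above with the gripper's body clear of the board (narrow way across the board). About 1.5 N square to the leg moves it
- sector (a point): middle of the slotted steel sector plate under the board's right edge (board x = 118, y = -101.5, z = -23 mm). In its slot, 32 mm from the leg's pivot, a rubber-sleeved stop pin of 10 mm diameter is clamped, set differently each time: the leg meets it somewhere between 2.20 and 2.52 rad of swing. It does not move. 8 to 12 N on the foot bar, square to the leg, held half a second, beds the leg on it
- runner: rubber strip 160 x 56 x 4 mm on the base's right side, top 16 mm above the counter; the foot bar lands on it. Origin at the centre of its underside
- template: bystander: flat aluminium paddle-outline template, 4 mm thick, 152 mm disc with a 28 mm wide handle to its -x (256 mm long in all), lying to the left (+y) of the base; origin under the disc's centre
- dish: bystander: shallow white porcelain dish, 100 mm across, 20 mm high, to the right; origin under its centre
- dividers: bystander: steel spring dividers lying flat, 195 mm long along x, 66 mm wide, 12 mm high, to the right; origin near the spring
- ball_tube: bystander: smoky polycarbonate tube with three balls, 49 mm diameter, 136 mm tall, standing to the left of the board; origin under its centre

How it is judged:
By the outcome, as a careful person would: the job done as asked, in the order asked, and still so for the second after the job is handed in, with the robot touching nothing.
It also fails if it takes over 64 s, if anything falls off the work surface, if the arm or the gripper's body presses on something with over 40 N, if the wrist force passes 120 N, or if a joint passes its speed limit or range.

## Working session

There is one attempt and no reset: what is moved stays moved. The work goes in short steps, each a Python script; the robot and the scene stay as the last script left them, time stands still between calls to the robot, and variables do not carry over. Pictures are saved under pics/ and viewed, at most 10 in all, crops included, and the job is handed in when it is done.

```bash
mkdir -p pics; ls
python3 - <<'E'
from plant import ctrl, solve_ik, readout, vision
import cv2,numpy as np
for n in("scene","top"):
    p,d=vision.camera(n); cv2.imwrite(f"pics/{n}0.png",p[:,:,::-1]); np.save(f"pics/{n}0.npy",d)
    c=vision.camera_info(n); print(n,c, (d>0).mean())
s=readout.state(); print(s)
E
```

```text
pics
scene {'fx': 617.5055497322357, 'fy': 617.5055497322357, 'cx': 317.1427420854517, 'cy': 238.2617642707453, 'R': array([[ 0.73882363,  0.67381843, -0.01040968],
       [ 0.53664838, -0.59762319, -0.59569711],
       [-0.40761276,  0.43452876, -0.8031417 ]]), 't': array([-500.05108886, -246.12668399, 1530.18070858])} 0.9958626302083333
top {'fx': 608.2271159942446, 'fy': 608.2271159942446, 'cx': 317.0652132389043, 'cy': 236.6045839678618, 'R': array([[-0.01110354, -0.99990164, -0.00856835],
       [-0.98909239,  0.01224135, -0.14678688],
       [ 0.14687733,  0.00684504, -0.98913103]]), 't': array([  56.73730827,  583.79566333, 1315.28119597])} 0.9958821614583333
{'time': 0.1, 'qpos': array([ 1.1077778 ,  0.33381465,  0.03987134,  1.46617938, -0.01340759,
        1.34328784, -0.05851531]), 'joint_vel': array([-0.00015458, -0.00259172, -0.00156495,  0.00037076,  0.00090822,
        0.00011586,  0.00220039]), 'effort': array([ 4.45164362e-03, -6.57813835e+01,  1.34063568e+00, -4.04713333e+01,
       -5.94759663e-02,  4.08848107e-02,  1.14553072e-04]), 'tool_pos': array([ 231.1302192 , -607.07018655,  221.76641383]), 'tool_rot': array([-3.14017197e+00,  8.62056120e-05,  3.63787853e-01]), 'wrist_force': array([ 0.69932573, -0.25341469,  0.05257922]), 'torque': array([-0.0360239 , -0.05312339,  0.02304424]), 'gripper_force': 0.0, 'opening': 87.01274749416454}
```

View pics/scene0.png

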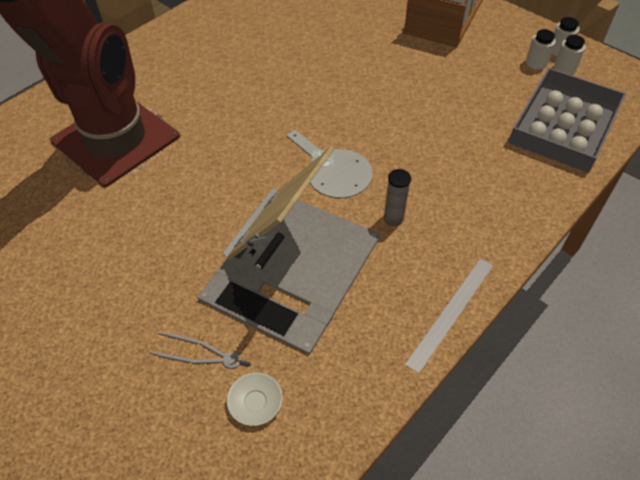

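View pics/top0.png

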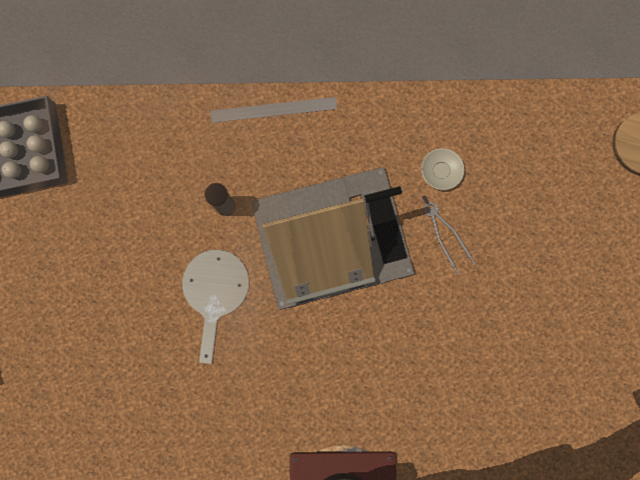

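The scene picture shows the board on its base at about (290,260), with the foot bar at (270,250). In the top picture the base corners are near (257,203), (387,169), (412,272) and (281,306). The foot bar runs (365,197) to (402,190) and the runner is near (388,230). Next I'll measure with depth.

```bash
cat > h.py <<'E'
import numpy as np,cv2
from plant import ctrl, solve_ik, readout, vision
def cloud(n,p=None,d=None):
    if d is None: p,d=vision.camera(n)
    c=vision.camera_info(n); v,u=np.mgrid[:480,:640]
    X=np.stack([(u-c['cx'])/c['fx']*d,(v-c['cy'])/c['fy']*d,d],-1)
    return p,(X-c['t'])@c['R']   # R^T (x-t)
def proj(n,X):
    c=vision.camera_info(n); x=np.asarray(X)@c['R'].T+c['t']
    return np.c_[x[...,0]/x[...,2]*c['fx']+c['cx'],x[...,1]/x[...,2]*c['fy']+c['cy']]
E
python3 - <<'E'
from h import *
W={}
for n in("top","scene"):
    p=cv2.imread(f"pics/{n}0.png")[:,:,::-1]; W[n]=(p,cloud(n,p,np.load(f"pics/{n}0.npy"))[1])
p,X=W["top"]; hsv=cv2.cvtColor(np.ascontiguousarray(p),cv2.COLOR_RGB2HSV)
print("table z",np.median(X[300:400,450:600,2]))
roi=np.zeros((480,640),bool); roi[160:315,250:418]=1
low=roi&(X[...,2]>8)&(X[...,2]<21); low=cv2.morphologyEx(low.astype(np.uint8),cv2.MORPH_OPEN,np.ones((3,3)))>0
r=cv2.minAreaRect(X[low][:,:2].astype(np.float32)); print("base rect",r, np.median(X[low][:,2])); print(cv2.boxPoints(r))
for n in W:
    p,X=W[n]; hsv=cv2.cvtColor(np.ascontiguousarray(p),cv2.COLOR_RGB2HSV)
    near=(np.hypot(X[...,0]-X[low if n=="top" else 0:1][...,0].mean() if 0 else X[...,0]*0,0)==0)
    bb=cv2.boxPoints(r); c=np.array(r[0]); m=(np.hypot(X[...,0]-c[0],X[...,1]-c[1])<220)
    dark=m&(p.max(-1)<60)&(X[...,2]>40)
    k,l,st,ce=cv2.connectedComponentsWithStats(dark.astype(np.uint8))
    for i in range(1,k):
        if st[i,4]>25:
            P=X[l==i]; print(n,"dark",st[i],np.median(P,0).round(1),P.min(0).round(0),P.max(0).round(0))
    if n=="top":
        wood=m&(hsv[...,1]>60)&(X[...,2]>45)
        wood=cv2.erode(wood.astype(np.uint8),np.ones((7,7)))>0
        P=X[wood]; q=P.mean(0); nn=np.linalg.svd(P-q,full_matrices=False)[2][2]; nn*=np.sign(nn[2])
        print("board",len(P),q,nn,"tilt",np.arccos(nn[2]),"az of -n",np.arctan2(-nn[1],-nn[0]),"res",np.std((P-q)@nn))
for n,(x,y,w,h) in dict(top=(240,150,200,170),scene=(180,130,220,230)).items():
    cv2.imwrite(f"pics/{n}c.png",cv2.resize(cv2.imread(f"pics/{n}0.png")[y:y+h,x:x+w],None,fx=2.6,fy=2.6,interpolation=2))
a=cv2.imread("pics/topc.png");b=cv2.imread("pics/scenec.png")
E
```

```text
table z -1.2476281510287808
base rect ((589.1427612304688, 15.938217163085938), (258.504150390625, 318.541259765625), 14.007428169250488) 12.374566909457837
[[ 425.18298  139.18767]
 [ 502.28516 -169.88158]
 [ 753.10254 -107.31123]
 [ 676.00037  201.75801]]
top dark [364 187  38  19 283] [640.7 -79.7 218.9] [ 385. -117.  207.] [ 655.   41. 1387.]
board 6003 [545.52985487  41.36369754 167.83637518] [-0.95632554 -0.26178263  0.13004349] tilt 1.4403834840207632 az of -n 0.2671925536874223 res 32.77777631145916
scene dark [255 232  30  37 373] [646.7 -82.1 220.4] [ 584. -120.  117.] [661. -45. 226.]
scene dark [249 248   8   9  39] [573.  -65.2 124.8] [561. -71. 116.] [577. -58. 129.]
```

View pics/scenec.png

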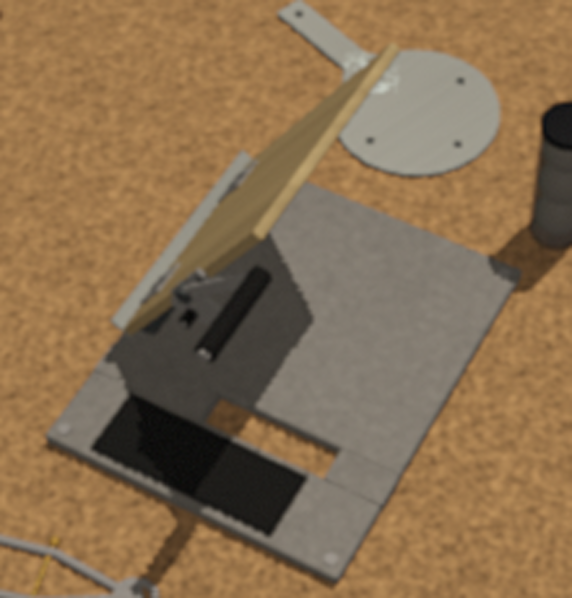

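The crop shows the raised plywood board, the black foot bar from about (205,352) to (265,272) beside its right edge, the stop sector near (188,316) and the black runner at (200,465). Next I'll convert to base-frame angles.

```bash
cat >> h.py <<'E'
C=np.array([589.1,15.9,0]); yaw=0.2445
Rb=np.array([[np.cos(yaw),-np.sin(yaw),0],[np.sin(yaw),np.cos(yaw),0],[0,0,1]])
def toB(X): return (X-C)@Rb
def toW(X): return np.asarray(X,float)@Rb.T+C
E
python3 - <<'E'
from h import *
for n in("top","scene"):
    p=cv2.imread(f"pics/{n}0.png")[:,:,::-1]; X=toB(cloud(n,p,np.load(f"pics/{n}0.npy"))[1])
    hsv=cv2.cvtColor(np.ascontiguousarray(p),cv2.COLOR_RGB2HSV)
    m=(X[...,2]>60)&(X[...,2]<280)&(abs(X[...,0])<130)&(X[...,1]>-55)&(X[...,1]<130)&(hsv[...,1]>60)
    m=cv2.erode(m.astype(np.uint8),np.ones((5,5)))>0
    P=X[m]; dx=P[:,0]+115; dz=P[:,2]-36; r=np.hypot(dx,dz)
    th=np.arctan2(dz,dx)-np.arcsin(4.5/r); s=r>120
    print(n,"board th",np.median(th[s]),np.std(th[s]),len(P),"rmax",np.percentile(r,99),"y",np.percentile(P[:,1],[1,99]))
    sub=np.abs(P[:,1]-35)<60; f=np.polyfit(P[sub,0],P[sub,2],1); print("slope ang",np.arctan(f[0]), "z at x=-115",np.polyval(f,-115))
    d=(X[...,2]>60)&(X[...,2]<300)&(abs(X[...,0])<200)&(X[...,1]<-75)&(X[...,1]>-200)&(p.max(-1)<60)
    P=X[d]; print("foot",len(P),np.median(P,0),P.min(0),P.max(0)); 
    P=P[abs(P[:,2]-np.median(P[:,2]))<15]; print("  top",np.percentile(P,[2,50,98],axis=0).round(1).tolist())
E
```

```text
top board th 0.9829386966945188 0.00927273166966692 5202 rmax 248.15751823256662 y [-48.38653402 123.30488906]
slope ang 0.9857777469477109 z at x=-115 43.08401359825854
foot 280 [  25.81166046 -105.88732892  218.85450247] [ -44.49477005 -142.75761422  117.69300488] [ 35.79790217 -75.1219496  225.80979462]
  top [[20.3, -141.0, 211.4], [26.4, -108.0, 219.0], [34.3, -76.2, 223.7]]
scene board th 0.9785708230992258 0.0030097651409886927 831 rmax 253.2495405413865 y [-41.05935072  99.84567957]
slope ang 0.9818393326642321 z at x=-115 42.649780722978704
foot 386 [  31.96548575 -107.37034492  220.11971018] [ -42.17839223 -146.19913127  115.93293537] [ 39.10766603 -75.01475691 225.86146769]
  top [[22.9, -144.8, 211.4], [32.9, -112.1, 220.5], [38.4, -76.5, 224.9]]
```

```bash
cat >> h.py <<'E'
from scipy.spatial.transform import Rotation as Ro
TH=0.98; HX,HZ=-115.,36.; YF=-125.
def piv(th=TH): return np.array([HX+140*np.cos(th),HZ+140*np.sin(th)])
def foot(a,th=TH): return piv(th)+90*np.array([np.cos(a),np.sin(a)])
DOWN=[np.pi,0,yaw+np.pi/2]   # tool y along base x
DOWN2=[np.pi,0,yaw-np.pi/2]
def w(x,z,y=YF): return toW([x,y,z])
def board_att(th,flip=0,across=0):
    # tool z = -board normal
    z=Rb@[np.sin(th),0,-np.cos(th)]; yb=Rb@[0,1,0]
    xax=Rb@[np.cos(th),0,np.sin(th)]
    y=yb if across else xax
    if flip: y=-y
    return Ro.from_matrix(np.c_[np.cross(y,z),y,z]).as_euler('xyz')
def btop(th,gap=0,s=235,y=35):
    return w(HX+s*np.cos(th)-(4.5+gap)*np.sin(th),HZ+s*np.sin(th)+(4.5+gap)*np.cos(th),y)
def F(): # base-frame wrist force
    return Rb.T@readout.state()['wrist_force']
E
python3 - <<'E'
from h import *
for nm,o in(("D",DOWN),("D2",DOWN2)):
    for x,z in((23,300),(48,160),(19,90),(60,75),(5,40)):
        q=solve_ik(w(x,z),o); print(nm,x,z,w(x,z).round(),None if q is None else np.round(q,2))
for ac in(0,1):
  for fl in(0,1):
    for th,g in((.98,40),(.98,0),(.57,0)):
        q=solve_ik(btop(th,g),board_att(th,fl,ac)); print(ac,fl,th,None if q is None else np.round(q,2))
E
```

```text
D 23 300 [ 642. -100.  300.] [ 0.52  0.36 -0.59  1.32  0.2   1.52  0.19]
D 48 160 [666. -94. 160.] [ 0.5   0.48 -0.59  1.46  0.27  1.28  0.13]
D 19 90 [ 638. -101.   90.] [ 0.51  0.48 -0.56  1.6   0.28  1.14  0.13]
D 60 75 [678. -91.  75.] [ 0.48  0.58 -0.58  1.51  0.33  1.16  0.09]
D 5 40 [ 624. -104.   40.] [ 0.52  0.51 -0.54  1.68  0.3   1.04  0.12]
D2 23 300 [ 642. -100.  300.] [-0.71  0.53  1.22  1.38 -0.5   1.56 -2.43]
D2 48 160 [666. -94. 160.] [-0.7   0.71  1.21  1.52 -0.67  1.37 -2.33]
D2 19 90 [ 638. -101.   90.] [-0.73  0.75  1.21  1.67 -0.74  1.26 -2.25]
D2 60 75 [678. -91.  75.] [-0.69  0.86  1.21  1.58 -0.82  1.3  -2.25]
D2 5 40 [ 624. -104.   40.] [-0.73  0.81  1.21  1.74 -0.82  1.19 -2.18]
0 0 0.98 None
0 0 0.98 None
0 0 0.57 [ 0.45  0.1  -0.61  2.01  0.    0.48  0.1 ]
0 1 0.98 None
0 1 0.98 None
0 1 0.57 None
1 0 0.98 None
1 0 0.98 None
1 0 0.57 [ 0.64  0.12 -0.81  2.01  0.07  0.48  1.62]
1 1 0.98 None
1 1 0.98 None
1 1 0.57 [ 0.58  0.11 -0.75  2.01  0.05  0.48 -1.51]
```

Run:
```python
from h import *
ctrl.move_gripper(0)
f=foot(.78); print(f)
ctrl.move_ptp(w(f[0]-4,f[1]+60),DOWN)
s=readout.state(); print(s['time'],toB(s['tool_pos']),F(),s['opening'])
p,_=vision.camera("scene"); cv2.imwrite("pics/s1.png",p[100:400,150:550,::-1].repeat(2,0).repeat(2,1))
```

```text
[ 26.96537497 215.5647796 ]
3.9583 [  22.32671084 -126.58980137  275.32812263] [-0.97953644  0.03078762 -1.18789065] 0.2809160986240848
```

View pics/s1.png

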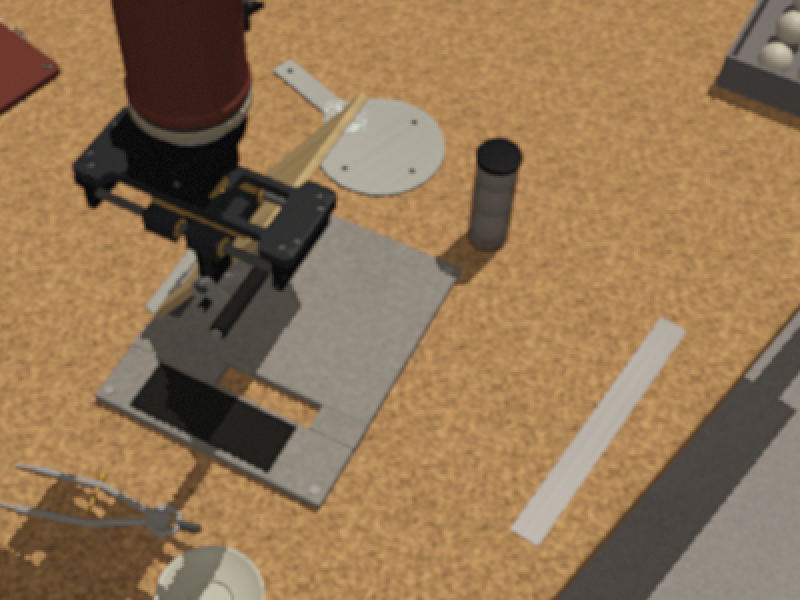

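The picture shows the closed fingers above the foot bar at about (245,290), with the wrist clear of the board but close to it. I'll lean the wrist slightly away to the right and push.

```bash
cat >> h.py <<'E'
YF=-127.
def lean(o,phi=.15): return (Ro.from_rotvec(phi*Rb[:,0])*Ro.from_euler('xyz',o)).as_euler('xyz')
DL=lean(DOWN)
E
python3 - <<'E'
from h import *
for x,z in((23,225),(48,160),(19,90),(60,75),(5,35)): assert solve_ik(w(x,z,YF),DL) is not None
f=foot(.78); ctrl.move_l(w(f[0]-4,f[1]+25,YF),DL,v=80); b=F(); print("base",b)
for a in np.arange(.78,-.95,-.21):
    f=foot(a); hit=ctrl.move_l(w(f[0]-4,f[1]+8,YF),v=70,max_force=7); s=readout.state()
    print(round(a,2),hit,(F()-b).round(2),round(s['time'],2))
    if hit: break
p,_=vision.camera("scene"); cv2.imwrite("pics/s2.png",p[120:360,170:490,::-1].repeat(2,0).repeat(2,1))
E
```

```text
base [-0.5128804  -0.80450181  0.77371475]
0.78 False [ 0.05  0.48 -0.67] 4.99
0.57 False [-0.06  0.67 -0.66] 5.41
0.36 False [0.21 0.93 0.3 ] 5.83
0.15 False [ 0.8   1.13 -1.52] 6.24
-0.06 False [ 0.76 -0.34 -1.34] 6.66
-0.27 False [ 1.6   0.92 -0.91] 7.08
-0.48 False [-0.2   1.09 -0.82] 7.49
-0.69 False [ 0.34  1.29 -1.2 ] 7.91
-0.9 False [ 0.59  0.42 -0.3 ] 8.32
```

View pics/s2.png

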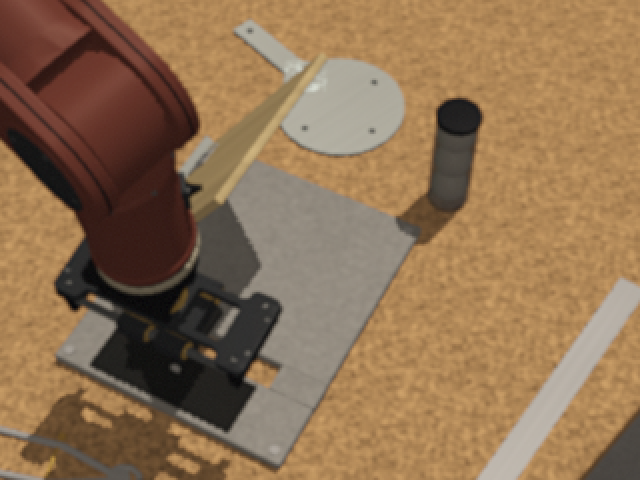

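The wrist sits close to the board edge but clear of it, and a light spot near (175,368) looks like the bar's end. I'll check where the bar end should project.

Run:
```python
from h import *
for a in(.78,-.5,-.7,-.9,-1.1): 
    f=foot(a); print(a,((proj("scene",toW([[f[0],-145,f[1]]]))-[170,120])*2).round(0))
for n in ("top","scene"):
    p,X=cloud(n); X=toB(X); d=(p.max(-1)<70)&(X[...,2]>30)&(X[...,2]<250)&(abs(X[...,0])<120)&(X[...,1]<-72)&(X[...,1]>-150)
    P=X[d]; print(n,len(P),P.min(0) if len(P) else 0,P.max(0) if len(P) else 0)
```

```text
0.78 [[174. 290.]]
-0.5 [[198. 362.]]
-0.7 [[190. 366.]]
-0.9 [[179. 367.]]
-1.1 [[166. 366.]]
top 1527 [ -80.89501062 -149.94868859   75.99943321] [108.16935394 -72.21289571 249.85390657]
scene 1039 [ -78.05248909 -149.95337405   75.83087864] [112.57807126 -72.10993862 214.41277698]
```

```bash
cat >> h.py <<'E'
def Favg(n=8,dt=.02):
    v=[]
    for _ in range(n): ctrl.wait(dt); v.append(F())
    return np.mean(v,0)
def side(a,off=0): f=foot(a)+off*np.array([np.sin(a),-np.cos(a)]); return w(f[0]+23,f[1]-14,YF)
E
python3 - <<'E'
from h import *
f=foot(-.9)
ctrl.move_l(w(f[0]+2,f[1]+35,YF),v=150)
ctrl.move_l(w(f[0]+40,f[1]+35,YF),v=150)
hit=ctrl.move_l(w(f[0]+40,f[1]-14,YF),v=120,max_force=8)
ctrl.wait(.1); b=Favg(); np.save("b.npy",b); print("base",hit,b)
for a in(-.9,-1.0,-1.1,-1.15,-1.2):
    hit=ctrl.move_l(side(a),v=50,max_force=6); d=Favg(4)-b; s=readout.state()
    print(a,hit,d.round(2),round(s['time'],2),toB(s['tool_pos']).round(1))
    if hit:break
E
```

```text
base False [-0.13862874 -0.13359973 -0.05732826]
-0.9 False [0.42 0.17 0.68] 10.56 [  42.  -127.1   68. ]
-1.0 False [0.52 0.14 0.11] 10.96 [  34.5 -127.    62.4]
-1.1 False [-0.21  0.42  0.23] 11.36 [  26.6 -127.1   58.1]
-1.15 False [0.51 0.09 0.07] 11.68 [  22.6 -127.    56.1]
-1.2 False [-0.12  0.23  0.38] 11.99 [  18.3 -127.1   54.3]
```

```bash
cat >> h.py <<'E'
def creep(a0,b,lim,da,amin,v=20,n=4):
    a=a0; log=[]
    while a>amin:
        a-=da; ctrl.move_l(side(a),v=v,max_force=8); d=Favg(n)-b; t=np.array([np.sin(a),-np.cos(a)]); ft=-(d[0]*t[0]+d[2]*t[1])
        log.append((round(a,3),round(ft,2),round(d[0],1),round(d[2],1)))
        if ft>lim: break
    print(log,readout.state()['time']); return a
E
python3 - <<'E'
from h import *
b=np.load("b.npy"); creep(-1.2,b,4.,.025,-1.7)
s=readout.state();print(toB(s['tool_pos']))
E
```

```text
[(-1.225, np.float64(0.33), np.float64(0.4), np.float64(-0.1)), (-1.25, np.float64(0.27), np.float64(0.3), np.float64(-0.1)), (-1.275, np.float64(0.5), np.float64(0.5), np.float64(0.2)), (-1.3, np.float64(0.65), np.float64(0.6), np.float64(0.2)), (-1.325, np.float64(0.52), np.float64(0.4), np.float64(0.4)), (-1.35, np.float64(2.55), np.float64(3.2), np.float64(-2.5)), (-1.375, np.float64(6.79), np.float64(8.0), np.float64(-5.3))] 14.2667
[   4.70960081 -127.03727584   50.11784144]
```

Run:
```python
from h import *
p,_=vision.camera("scene"); cv2.imwrite("pics/s3.png",cv2.resize(p[200:330,180:340,::-1],None,fx=4.5,fy=4.5,interpolation=2))
for a in(-.95,-1.1,-1.2,-1.3,-1.4,-1.5): 
    f=foot(a); print(a,((proj("scene",toW([[f[0],-145,f[1]],[f[0],-75,f[1]]]))-[180,200])*4.5).round(0).tolist())
s=readout.state(); t=toB(s['tool_pos']); print(((proj("scene",toW([t]))-[180,200])*4.5).round(), (Favg()-np.load("b.npy")).round(2))
```

```text
-0.95 [[351.0, 466.0], [437.0, 341.0]]
-1.1 [[329.0, 464.0], [415.0, 340.0]]
-1.2 [[314.0, 460.0], [400.0, 337.0]]
-1.3 [[297.0, 455.0], [383.0, 333.0]]
-1.4 [[280.0, 449.0], [366.0, 327.0]]
-1.5 [[263.0, 442.0], [349.0, 321.0]]
[[358. 459.]] [ 7.74 -0.78 -4.98]
```

View pics/s3.png

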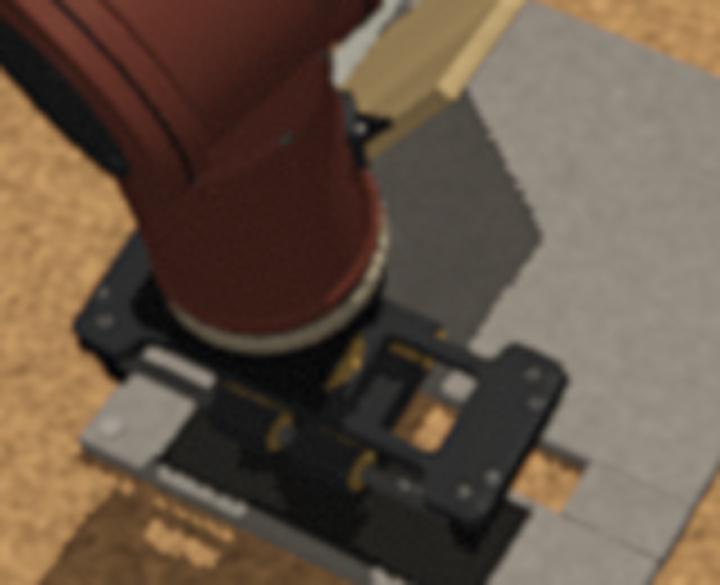

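The picture shows a dark knob on the wrist at (370,125) touching the board's underside. The force direction (0.84,-0.54) matches the board's normal, so this contact isn't the leg's stop. I'll back off and look.

Run:
```python
from h import *
t=toB(readout.state()['tool_pos'])
ctrl.move_l(w(65,58,YF),v=150); ctrl.move_l(w(130,200,-190),v=250)
print(readout.state()['time'],F())
p,_=vision.camera("scene"); cv2.imwrite("pics/s4.png",cv2.resize(p[160:340,180:380,::-1],None,fx=3.2,fy=3.2,interpolation=2))
for n in("top","scene"):
    p,X=cloud(n); X=toB(X); hsv=cv2.cvtColor(p,cv2.COLOR_RGB2HSV)
    m=(X[...,2]>60)&(X[...,2]<280)&(abs(X[...,0])<130)&(X[...,1]>-55)&(X[...,1]<130)&(hsv[...,1]>60)
    m=cv2.erode(m.astype(np.uint8),np.ones((5,5)))>0; P=X[m]; dx=P[:,0]+115; dz=P[:,2]-36; r=np.hypot(dx,dz)
    th=np.arctan2(dz,dx)-np.arcsin(4.5/r); print(n,"th",np.median(th[r>120]))
    d=(X[...,2]>30)&(X[...,2]<130)&(abs(X[...,0])<70)&(X[...,1]<-75)&(X[...,1]>-150)&(p.max(-1)<70)
    P=X[d]; print(len(P),np.percentile(P,[2,50,98],axis=0).round(1).tolist() if len(P) else 0)
```

```text
15.8417 [-0.58820233 -0.53073859 -0.86648015]
top th 0.9827798820989685
209 [[-20.2, -142.1, 64.5], [-13.1, -112.4, 71.9], [-4.6, -80.3, 79.7]]
scene th 0.9786211032525275
56 [[-16.0, -145.8, 64.3], [-6.1, -133.5, 72.1], [-1.6, -120.4, 77.2]]
```

View pics/s4.png

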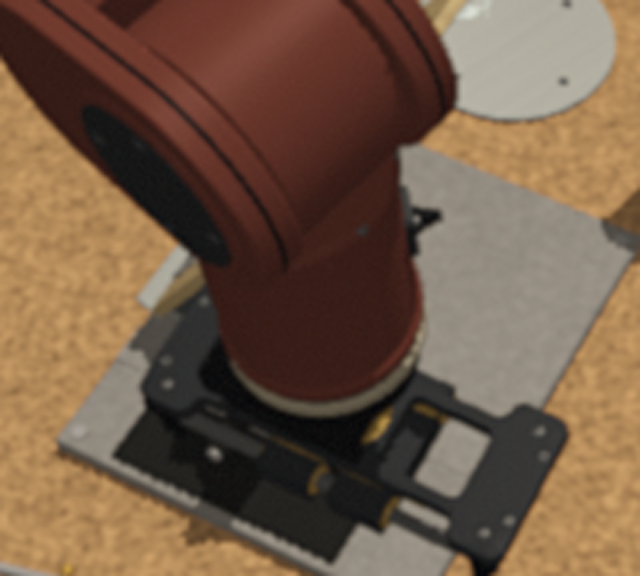

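The board hasn't moved (0.98). The bar end at (215,455) puts the leg at about 2.26 rad. I'll lean the wrist further from the board and feel again.

```bash
cat >> h.py <<'E'
YF=-120.; DL=lean(DOWN,.37)
E
python3 - <<'E'
from h import *
for x,z in((65,58),(5,48),(-15,46)): assert solve_ik(w(x,z,YF),DL) is not None
ctrl.move_l(w(75,120,-150),DL,v=200)
ctrl.move_l(w(50,54,YF),v=120,max_force=8); ctrl.move_l(side(-1.15),v=120,max_force=8)
ctrl.wait(.15); b=Favg(8); np.save("b.npy",b); print(b)
creep(-1.15,b,3.5,.03,-1.8)
print(toB(readout.state()['tool_pos']))
E
```

```text
[-0.1649996   0.03512641 -0.2066713 ]
[(-1.18, np.float64(-0.27), np.float64(-0.2), np.float64(-0.1)), (-1.21, np.float64(0.33), np.float64(0.2), np.float64(0.4)), (-1.24, np.float64(0.07), np.float64(-0.1), np.float64(0.5)), (-1.27, np.float64(0.25), np.float64(0.2), np.float64(0.2)), (-1.3, np.float64(0.21), np.float64(0.2), np.float64(-0.1)), (-1.33, np.float64(0.26), np.float64(0.2), np.float64(0.3)), (-1.36, np.float64(5.38), np.float64(5.7), np.float64(-0.7))] 20.5667
[   5.55877729 -119.96366974   50.49071208]
```

Run:
```python
from h import *
b=np.load("b.npy"); a=creep(-1.36,b,9.6,.006,-1.46,n=3)
for _ in range(4):
    d=Favg(10)-b; print(d.round(2), readout.state()['time'])
print(a,toB(readout.state()['tool_pos']))
```

```text
[(-1.366, np.float64(5.94), np.float64(6.4), np.float64(-1.7)), (-1.372, np.float64(6.79), np.float64(7.4), np.float64(-2.1)), (-1.378, np.float64(8.04), np.float64(8.7), np.float64(-2.6)), (-1.384, np.float64(9.0), np.float64(9.9), np.float64(-3.8)), (-1.39, np.float64(10.37), np.float64(11.3), np.float64(-4.1))] 22.0667
[10.88 -0.46 -4.17] 22.2333
[11.14 -0.6  -3.88] 22.4
[10.99 -0.3  -4.14] 22.5667
[11.13 -0.55 -3.89] 22.7333
-1.3900000000000001 [   4.4167523  -119.96567      50.24741344]
```

```bash
cat >> h.py <<'E'
def batt(tau,flip=0): return board_att(tau,flip,1)
E
python3 - <<'E'
from h import *
ctrl.move_l(w(45,56,YF),v=100); ctrl.move_l(w(75,140,-150),v=250); ctrl.move_l(w(60,320,-150),DOWN,v=300)
print(readout.state()['time'])
for fl in(0,1):
  for tau in(.3,.4,.5,.6,.7):
    r=[solve_ik(btop(th,g),batt(tau,fl)) for th,g in((.98,60),(.98,0),(.75,0),(.52,-3))]
    print(fl,tau,[None if q is None else np.round(q,2).tolist() for q in r])
p,X=cloud("top"); X=toB(X)
d=(X[...,2]>30)&(X[...,2]<130)&(abs(X[...,0])<70)&(X[...,1]<-75)&(X[...,1]>-150)&(p.max(-1)<70)
P=X[d]; print(len(P),np.percentile(P,[2,50,98],axis=0).round(1).tolist() if len(P) else 0)
E
```

```text
24.5917
0 0.3 [[0.78, -0.11, -0.83, 1.87, -0.16, 1.06, 1.81], [0.74, 0.06, -0.9, 1.82, 0.03, 0.98, 1.65], [0.67, 0.21, -0.91, 1.78, 0.2, 0.94, 1.51], [0.59, 0.34, -0.89, 1.76, 0.34, 0.88, 1.41]]
0 0.4 [[0.73, -0.2, -0.74, 1.96, -0.27, 0.95, 1.91], [0.74, -0.03, -0.84, 1.91, -0.1, 0.86, 1.76], [0.7, 0.13, -0.9, 1.87, 0.1, 0.79, 1.59], [0.63, 0.27, -0.89, 1.85, 0.29, 0.73, 1.44]]
0 0.5 [[0.61, -0.26, -0.6, 2.05, -0.35, 0.84, 1.98], [0.67, -0.11, -0.73, 2.0, -0.22, 0.73, 1.86], [0.7, 0.05, -0.85, 1.96, -0.02, 0.65, 1.69], [0.67, 0.21, -0.89, 1.94, 0.23, 0.58, 1.49]]
0 0.6 [[0.44, -0.31, -0.44, 2.14, -0.39, 0.73, 2.02], [0.51, -0.16, -0.56, 2.09, -0.32, 0.61, 1.95], [0.6, -0.02, -0.71, 2.05, -0.17, 0.51, 1.82], [0.68, 0.16, -0.87, 2.03, 0.15, 0.42, 1.55]]
0 0.7 [[0.25, -0.35, -0.27, 2.23, -0.41, 0.6, 2.05], [0.27, -0.2, -0.33, 2.19, -0.38, 0.48, 2.01], [0.33, -0.06, -0.44, 2.15, -0.31, 0.37, 1.96], [0.62, 0.11, -0.78, 2.11, -0.01, 0.26, 1.7]]
1 0.3 [[0.51, -0.1, -0.59, 1.88, -0.12, 1.05, -1.37], [0.4, 0.03, -0.55, 1.83, -0.01, 0.98, -1.47], [0.31, 0.15, -0.51, 1.79, 0.07, 0.92, -1.54], [
[... 189 characters left out ...]
 [0.29, 0.2, -0.49, 1.86, 0.1, 0.7, -1.56]]
1 0.5 [[0.69, -0.27, -0.66, 2.04, -0.38, 0.85, -1.13], [0.6, -0.1, -0.67, 2.0, -0.21, 0.73, -1.29], [0.49, 0.03, -0.63, 1.97, -0.05, 0.65, -1.43], [0.37, 0.15, -0.55, 1.95, 0.07, 0.56, -1.54]]
1 0.6 [[0.75, -0.34, -0.66, 2.13, -0.55, 0.77, -0.98], [0.69, -0.17, -0.72, 2.09, -0.38, 0.62, -1.13], [0.6, -0.02, -0.72, 2.05, -0.17, 0.51, -1.32], [0.46, 0.12, -0.62, 2.04, 0.03, 0.41, -1.49]]
1 0.7 [[0.55, -0.37, -0.49, 2.22, -0.6, 0.64, -0.93], [0.75, -0.23, -0.74, 2.17, -0.61, 0.52, -0.92], [0.71, -0.06, -0.79, 2.13, -0.38, 0.38, -1.12], [0.54, 0.1, -0.69, 2.12, -0.06, 0.25, -1.4]]
209 [[-25.0, -142.1, 64.5], [-13.0, -111.8, 71.7], [-4.6, -78.5, 111.9]]
```

Run:
```python
from h import *
o=batt(.5)
ctrl.move_l(w(40,380,-120),DOWN,v=300)
ctrl.move_ptp(w(-50,370,35),o)
ctrl.move_l(btop(.98,35),v=200); ctrl.wait(.2)
b=Favg(8); np.save("bb.npy",b); print(readout.state()['time'],b)
hit=ctrl.move_l(btop(.98,8),v=40,max_force=5)
for th in np.arange(.97,.62,-.04):
    n=np.array([-np.sin(th),np.cos(th)])
    hit=ctrl.move_l(btop(th,0),v=40,max_force=10); d=Favg(3)-b
    print(round(th,2),hit,d.round(2),"fn",round(d[0]*n[0]+d[2]*n[1],2))
    if hit: break
s=readout.state(); print(s['time'],toB(s['tool_pos']))
p,_=vision.camera("scene"); cv2.imwrite("pics/s5.png",cv2.resize(p[120:360,170:410,::-1],None,fx=2.5,fy=2.5,interpolation=2))
```

```text
27.6917 [ 0.08729781 -0.10428028  0.2957666 ]
0.97 False [-0.26  0.38 -0.33] fn 0.03
0.93 False [-0.35 -0.37 -0.21] fn 0.15
0.89 False [-0.18  0.19  0.06] fn 0.17
0.85 False [ 0.05  0.01 -0.22] fn -0.18
0.81 False [-0.59 -0.29 -0.29] fn 0.23
0.77 False [-0.23 -0.12 -0.34] fn -0.08
0.73 False [ 0.08  0.27 -0.72] fn -0.59
0.69 False [-0.11  0.37 -0.68] fn -0.45
0.65 False [-0.23  0.23 -0.15] fn 0.02
32.4417 [ 69.40134725  35.03636697 181.60437449]
```

View pics/s5.png

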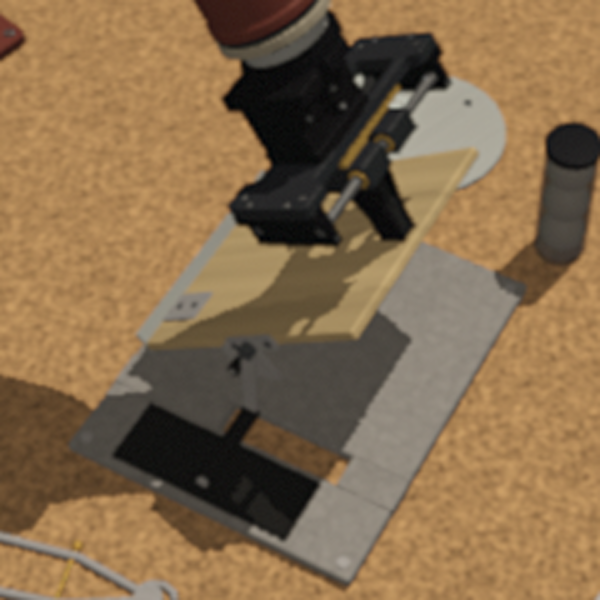

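The picture shows the fingertips on the board near its top edge at (395,235), the board coming down, and the leg under it at (240,390) with the foot bar just above the runner. I'll go on in small steps to landing.

Run:
```python
from h import *
b=np.load("bb.npy"); th=.65; L=[]; step=.008
while th>.48:
    th-=step; n=np.array([-np.sin(th),np.cos(th)])
    ctrl.move_l(btop(th,0),v=25,max_force=8); d=Favg(3)-b; fn=d[0]*n[0]+d[2]*n[1]
    L.append((round(th,3),round(fn,1)))
    if fn>3: step=.003
    if fn>10.3: break
print(L); t=readout.state()['time']
for _ in range(5): d=Favg(10)-b; print(d.round(2), round(d[0]*n[0]+d[2]*n[1],2))
print(t,readout.state()['time'],toB(readout.state()['tool_pos']))
```

```text
[(0.642, np.float64(0.3)), (0.634, np.float64(0.6)), (0.626, np.float64(0.5)), (0.618, np.float64(0.5)), (0.61, np.float64(0.1)), (0.602, np.float64(0.5)), (0.594, np.float64(0.0)), (0.586, np.float64(5.4)), (0.583, np.float64(12.4))]
[-8.73  0.61  8.73] 12.1
[-8.57  0.76  8.73] 12.0
[-8.84  0.66  8.24] 11.75
[-8.72  1.04  8.83] 12.17
[-8.94  1.2   8.35] 11.9
35.1917 36.025 [ 78.55773997  35.04621856 169.41818568]
```

Landed, but the push reads 12 N, at the top of the range. I'll ease to about 9.5 N, hold, and let go.

Run:
```python
from h import *
b=np.load("bb.npy"); th=.583; n=np.array([-np.sin(th),np.cos(th)])
fn=lambda k=4:(lambda d:d[0]*n[0]+d[2]*n[1])(Favg(k)-b)
g=0
for _ in range(6):
    if fn()<10.2: break
    g+=.2; ctrl.move_l(btop(th,g),v=20)
print(g,[round(fn(10),2) for _ in range(5)])
ctrl.move_l(btop(th,8),v=20); ctrl.move_l(btop(th,60),v=150)
ctrl.move_l(btop(th,60)+[-60,0,150],v=250); ctrl.wait(.3)
print(readout.state()['time'])
p,_=vision.camera("scene"); cv2.imwrite("pics/s6.png",cv2.resize(p[120:400,140:440,::-1],None,fx=2,fy=2,interpolation=2))
for n_ in("top","scene"):
    p,X=cloud(n_); X=toB(X); hsv=cv2.cvtColor(p,cv2.COLOR_RGB2HSV)
    m=(X[...,2]>60)&(X[...,2]<200)&(abs(X[...,0])<140)&(X[...,1]>-55)&(X[...,1]<130)&(hsv[...,1]>60)
    m=cv2.erode(m.astype(np.uint8),np.ones((5,5)))>0; P=X[m]; dx=P[:,0]+115; dz=P[:,2]-36; r=np.hypot(dx,dz)
    q=np.arctan2(dz,dx)-np.arcsin(4.5/r); print(n_,"th",np.median(q[r>120]))
```

```text
0.2 [np.float64(9.03), np.float64(8.93), np.float64(8.93), np.float64(8.84), np.float64(8.86)]
39.3833
top th 0.5784032519491886
scene th 0.5797930859361321
```

View pics/s6.png

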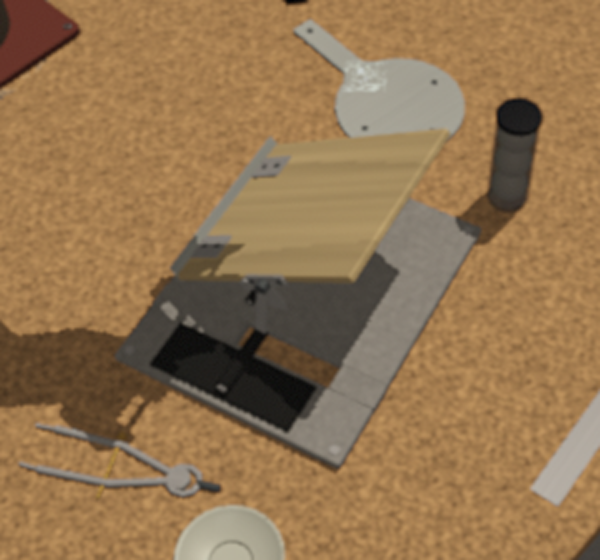

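The board stands on its leg at 0.58 rad, the foot bar rests on the runner from about (222,388) to (265,335), the bystanders are in place and the arm is clear.

```bash
python3 -c "
from h import *
print(ctrl.finish_job())"
```

```text
the job is handed in; nothing more can be done
None
```

The job is handed in: the leg was pressed home at about 2.26 rad of swing with roughly 10 N, and the board stands on it at 0.58 rad after a push of about 12 N eased to 9 N, but on my first try at the stop the wrist seems to have pressed the board's underside (about 9 N; the board did not move).

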